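# Cover the specimen tray and raise its front edge with a levelling wedge

## Robot

A 7-joint arm with a two-finger parallel gripper is mounted at the origin on a cart in front of the work surface, level with it; the furniture and walls round the work are solid. World frame = base frame: x ahead of the robot, y to its left, z up, the work surface at z = 0. Lengths are in m, angles in rad, forces in N, time in s.
With the tool pointing down it reaches from about 0.4 to 0.85 m from the base axis. Payload 10.4 kg.
Tool frame: the origin (TCP) lies midway between the tips of the shut fingers; the grasp point (between the pads) lies 19 mm behind it; z points along the fingers, y is the line along which they close (so a half turn about z gives the same grasp; the last joint's range is limited). The gripper opens to 87 mm and grips with 3 to 60 N. Pads are 19 mm wide; open, the fingers measure 117 mm over their backs; the gripper's body (75 mm by 190 mm) begins 51 mm behind the grasp point.
Start: joints at [1.198, 0.332, -0.065, 1.46, 0.022, 1.35, -0.088], TCP at [0.214, -0.587, 0.223] pointing down, gripper open.
Joint ranges: [-2.6, 2.6], [-0.5, 2.12], [-1.47, 1.34], [0.16, 2.42], [-1.27, 4.41], [0.06, 2.06], [-2.6, 2.6]. Speed limits (rad/s): [2.22, 2.22, 2.79, 2.79, 3.14, 3.14, 3.14].

## Interface

Orientations are given as a unit quaternion [x, y, z, w].
In Python, from bench import r gives the robot as it stands.
- The arm moves only by the tool arm_command, never from a script. Its argument "moves" is one flat list of numbers, 4 for each row, row after row: the shift along the tool's x, y, z in cm, then the turn about the tool's z in degrees. A call has 1 to 12 rows; each row shifts and turns the commanded pose from where the row before left it, along the tool's axes as they then stand; what a row does not reach is not made up. A row lasts 1/12 s, in which the tool goes at most 41.7 mm and 7.16 degrees, less where a joint would pass 70% of its speed; a pose out of reach is approached as far as the arm can. A call with a gripper value outside its range is refused whole. "fingers" is the opening in per cent of the stroke, from 0 (shut) to 100 (fully open), set as the call begins (left out, the last holds). The fingers move at their own pace and stop on an object; "squeeze" is the grip in N (left out, the last holds). Time passes only in rows, so rows that do not move let the fingers close. It gives the time, the measured TCP pose, the force, the opening and the grip force at its end, in the units of the state.
- r.read_state(): the state, without advancing time (a new reading comes with each control period).
- r.camera(name): name is "scene" or "top" or "wrist"; returns the picture (384x512x3 uint8, red, green, blue); there is no depth.
- r.camera_info(name): a dict with "fx", "fy", "cx", "cy" (pixels), "origin" and "attitude" of the camera in the world. Camera axes: x right, y up, looking along -z (the intrinsics and any distortion apply to the point x, -y, -z); pixel columns grow to the right and rows downward; lengths in m; the calibration is good to about 2 mm. A picture is of the moment at which its call begins: read the wrist's pose just before it. camera_info takes no time and is no camera call; for the wrist camera it gives the pose at the moment of the call.
- r.close_job(): hands the job in; it is judged then, once.
The state is a dict: "time": time; "joint_positions": joint angles; "joint_vel": joint speeds; "joint_torque": joint torques, N m; "ee_pos": TCP position; "eef_rot": TCP orientation; "ft_force": force on the tool from outside, world axes, zero at the start; "torque": the same for the moment, N m; "width": finger opening in m; "grip_force": force on a finger pad.
Only numpy, scipy, OpenCV 4.12 (cv2) and the standard library are available. Lean on these libraries where they do the work, as an engineer would, in place of code of your own. Each camera call takes 0.05 s, during which the arm holds its last target. There are 200 camera calls.

## Task

Slide the specimen tray's flat cover fully shut over its open compartment. Then take the levelling wedge by its grip block and, with the wedge flat on the bench, push its thin end straight in under the middle of the tray's front edge until that edge just lifts off its rest pads, by about 3 mm. Finish while still gripping the wedge there, so that the wedge alone carries the front of the tray; do not put it down or let go, and leave the jar, beaker and tape roll where they stand.

Things in the scene. Friction and masses are not known exactly. Their poses are not given: they have to be found in the camera images.
- tray_base: bare aluminium base frame, 130 x 204 mm, fixed to the bench; origin on the bench under its centre; x points from the tray's front to its rear, away from the robot give or take some yaw; y left, z up. Two rest pads, tops 10 mm above the bench. At the front two 7 mm high blocks leave a channel 50 mm wide in the middle, from x = -65 mm straight in along x for 110 mm, bare bench below and before it
- specimen_tray: grey shallow tray, 130 x 200 mm, about 0.7 kg, hinged to the base along its rear lower edge, its front resting on the two pads; origin on the hinge axis (along y), 60 mm behind the base's centre and 10 mm up; x to the rear, z up. Open compartment with a small metal plate in its right (-y) half, closed left half. Cover rails at front and rear, 47 mm above the bench
- tray_lip (a point): middle of the tray's lower front edge, where the wedge goes under; 65 mm in front of the base's centre (125 mm before the hinge); it and the flat underside are 10 mm above the bench at rest, and it rises as the wedge lifts it
- tray_cover (a joint): slide of the flat aluminium cover (114 x 96 x 3 mm, its top about 43 mm above the bench) along the tray's -y direction: 0 = parked over the closed left half, 0.092 = fully shut over the compartment at its stop. Light friction, about 1 to 2 N; it stays where it is left
- cover_handle (a point): middle of the black grip bar on the cover: 44 mm along the tray's x, 12 mm thick along y, 20 mm high, from 43 to 63 mm above the bench; this point is about 53 mm above the bench
- wedge: loose bare steel levelling wedge, 120 x 28 mm, 0.2 kg; origin on its underside below the centre of its grip block (30 mm in x, 28 mm in y, 42 mm high; grip across y); x points to the thin end. The ramp falls evenly from 16.5 mm high at x = 15 mm, at the block, to 3 mm at the thin end, x = 105 mm. Starts flat on the bench, left or right of the tray's front, thin end roughly away from the robot
- wedge_tip (a point): middle of the wedge's thin end, on its underside. 47 mm from this end the ramp just touches the resting tray; a dark line scribed across the ramp 67 mm from it (13 mm high) is under the tray's front edge when that edge is 3 mm up
- jar: brown jar with a grey lid, 60 mm wide and 72 mm high, loose, stands left or right of the tray's front (the side where the wedge is not); leave alone; origin at the centre of its underside
- beaker: small low clear beaker with a tan fill, 66 mm wide and 67 mm high, loose, to the left of the tray; leave alone; origin at the centre of its underside
- tape: tan roll of tape lying flat, 98 mm wide and 25 mm high, loose, to the right of the tray; leave alone; origin at the centre of its underside
There are look-alikes about, which are no part of the job. Several things have the shape of the wedge; the one meant has the colours described above.

How it is judged:
On the way, in this order (a step that is already met when the one before it is completed fails the run):
1. the cover is slid fully shut (within 6 mm of its stop) while the tray still rests on its pads (value of joint tray_cover above 0.086 m and z of tray_lip in the frame of tray_base below 0.0107 m), for 0.2 s.
2. the wedge, held by the fingers, has lifted the tray's front edge off its pads (z of tray_lip in the frame of tray_base above 0.011 m and contact force between wedge and specimen_tray above 0.5 N and contact force between the fingers and wedge above 1 N), for 0.2 s.
At the end, for the whole second after the job is handed in: The cover is within 6 mm of fully shut; the tray's front edge is 1 to 6 mm above its rest height, carried by the wedge alone (the robot does not touch the tray); the wedge lies flat on the bench (within 4 mm and 0.06 rad) and the fingers still grip it (over 2 N); everything is at rest (value of joint tray_cover above 0.086 m and z of tray_lip in the frame of tray_base between 0.011 and 0.016 m and contact force between wedge and specimen_tray above 0.5 N and contact force between the fingers and wedge above 2 N and contact force between each of the arm, the fingers and specimen_tray below 0.3 N and height (world z) of wedge below 0.004 m and angle between wedge's own z axis and vertical below 0.06 rad and linear speed of wedge below 0.01 m/s and angular speed of specimen_tray below 0.05 rad/s); the arm keeps its last pose, push and grip.
It fails at once if the tray's front edge is raised more than 12 mm (z of tray_lip in the frame of tray_base above 0.022 m).
It fails at once if the jar is shifted more than 25 mm (distance of jar from where it was at the start of the episode above 0.025 m).
It fails at once if the beaker is shifted more than 25 mm (distance of beaker from where it was at the start of the episode above 0.025 m).
It fails at once if the tape roll is shifted more than 25 mm (distance of tape from where it was at the start of the episode above 0.025 m).
It also fails if it takes over 51 s, if anything falls off the work surface, if the arm or the gripper's body presses on something with over 40 N, if the wrist force passes 120 N, or if a joint passes its speed limit or range.

## Working session

There is one attempt and no reset: what is moved stays moved. The work goes in short steps, Python scripts to look and compute and a tool call to move; the robot and the scene stay as the last step left them, time stands still between calls to the robot, and variables do not carry over. Pictures are saved under pics/ and viewed, at most 10 in all, crops included, and the job is handed in when it is done.

Besides the shell and the picture viewer there is one more tool, called after ">>>" in YAML: its name, and indented under it one key for each argument. arm_command: Moves the arm, as the interface text tells. Its arguments: {"type":"object","properties":{"moves":{"type":"array"},"fingers":{"type":"number"},"squeeze":{"type":"number"}},"required":["moves"]}

```bash
ls; mkdir -p pics; cat > h.py <<'E'
import numpy as np, cv2
from bench import r
from scipy.spatial.transform import Rotation as R
def info(n):
    c=r.camera_info(n); return c
def rot(a):
    a=np.array(a,float); return a if a.shape==(3,3) else R.from_quat(a).as_matrix()
def ray(c,u,v):
    d=np.array([(u-c["cx"])/c["fx"],-(v-c["cy"])/c["fy"],-1.]); return np.array(c["origin"]),rot(c["attitude"])@d
def onz(c,u,v,z):
    o,d=ray(c,u,v); return o+d*(z-o[2])/d[2]
def tri(c1,p1,c2,p2):
    o1,d1=ray(c1,*p1);o2,d2=ray(c2,*p2)
    A=np.stack([d1,-d2],1);t=np.linalg.lstsq(A,o2-o1,rcond=None)[0]
    a=o1+d1*t[0];b=o2+d2*t[1];return (a+b)/2,np.linalg.norm(a-b)
def proj(c,p):
    q=rot(c["attitude"]).T@(np.array(p)-c["origin"]);return c["cx"]-c["fx"]*q[0]/q[2],c["cy"]+c["fy"]*q[1]/q[2]
def save(n,im): cv2.imwrite("pics/"+n,im[:,:,::-1])
E
python3 - <<'E'
from h import *
a=r.camera("top");b=r.camera("scene")
np.save("top.npy",a);np.save("scene.npy",b)
save("top.png",cv2.resize(a,(768,576)));save("scene.png",cv2.resize(b,(768,576)))
for n in("top","scene","wrist"):print(n,r.camera_info(n))
s=r.read_state();print(s)
E
```

```text
pics
top {'fx': 404.9162622236453, 'fy': 404.9162622236453, 'cx': 253.39377116691847, 'cy': 185.6269213336879, 'origin': array([0.32874918, 0.04282272, 1.1061609 ]), 'attitude': array([-0.0673883 ,  0.07499285,  0.73197147, -0.67383429])}
scene {'fx': 463.68683708919747, 'fy': 463.68683708919747, 'cx': 258.89189652527057, 'cy': 196.3446727112144, 'origin': array([-0.10953484,  0.8111604 ,  0.56930111]), 'attitude': array([-0.18026599,  0.49297854,  0.80014644, -0.29024474])}
wrist {'fx': 339.93187730559197, 'fy': 339.93187730559197, 'cx': 252.71092832258913, 'cy': 193.11507610851996, 'origin': array([ 0.28126272, -0.56311343,  0.38455501]), 'attitude': array([-0.10821378,  0.07665177, -0.5678266 ,  0.81239599])}
{'time': 0.1, 'joint_positions': array([ 1.19838941,  0.33279166, -0.06468017,  1.46085785,  0.02160899,
        1.34990928, -0.08851474]), 'joint_vel': array([-7.48182319e-05,  3.56809252e-04,  3.89984742e-04, -1.65856337e-03,
        4.88197681e-04, -6.58857074e-04,  5.10327060e-04]), 'joint_torque': array([ 1.12085789e-03, -6.24544716e+01,  2.42362940e-02, -3.90720177e+01,
       -6.14272454e-02,  3.65268218e-02,  5.97213671e-05]), 'ee_pos': array([ 0.2140601 , -0.58682719,  0.22184383]), 'eef_rot': array([ 9.84744213e-01,  1.74006985e-01, -1.46568791e-04, -6.18161016e-04]), 'ft_force': array([ 0.12579663, -0.27113906, -0.19538112]), 'torque': array([ 0.01338756, -0.01085049, -0.02756613]), 'grip_force': 0.0, 'width': 0.08712088504254342}
```

View pics/top.png

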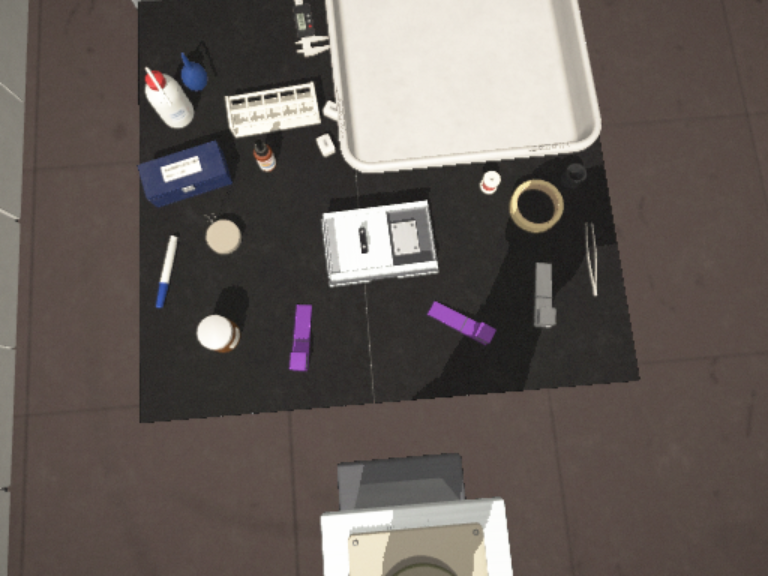

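View pics/scene.png

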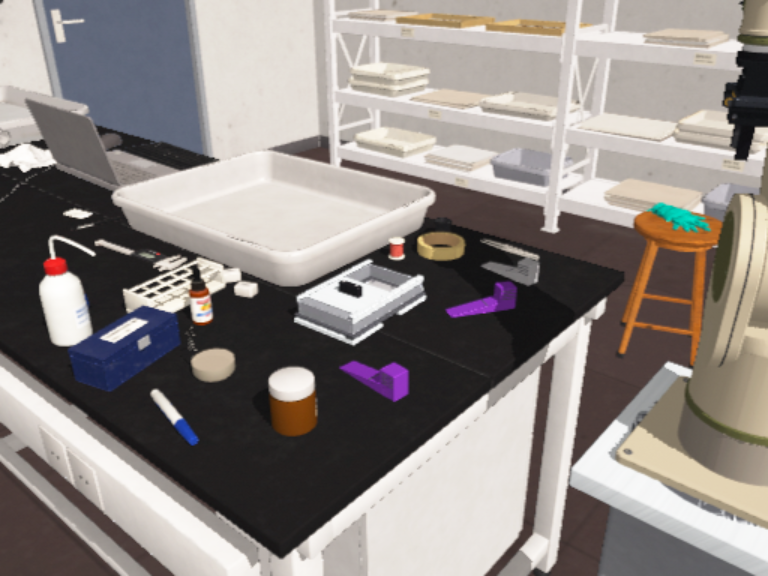

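Top view (768 px picture):
- Tray at (380,243), with the black handle at (363,238).
- Things shaped like the wedge: purple at (300,338), purple at (460,322), grey steel at (543,295). The grey one fits the bare steel description.
- The jar is at (217,333) on the left, the beaker at (223,237) and the tape at (537,205).

Next, one close crop to check the choice.

```bash
python3 - <<'E'
from h import *
a=np.load("top.npy");b=np.load("scene.npy")
def cr(im,x,y,w,h,s): return cv2.resize(im[y:y+h,x:x+w],(w*s,h*s),interpolation=cv2.INTER_NEAREST)
A=cr(a,205,125,100,75,4);B=cr(a,325,160,100,75,4);C=cr(b,190,165,100,75,4);D=cr(b,290,145,100,75,4)
save("c1.png",np.vstack([np.hstack([A,B]),np.hstack([C,D])]))
c=r.camera_info("top");print(onz(c,362,195,0),onz(c,242,159,.053))
E
```

```text
[ 0.50294499 -0.27699129  0.        ] [0.61886078 0.04693102 0.053     ]
```

View pics/c1.png

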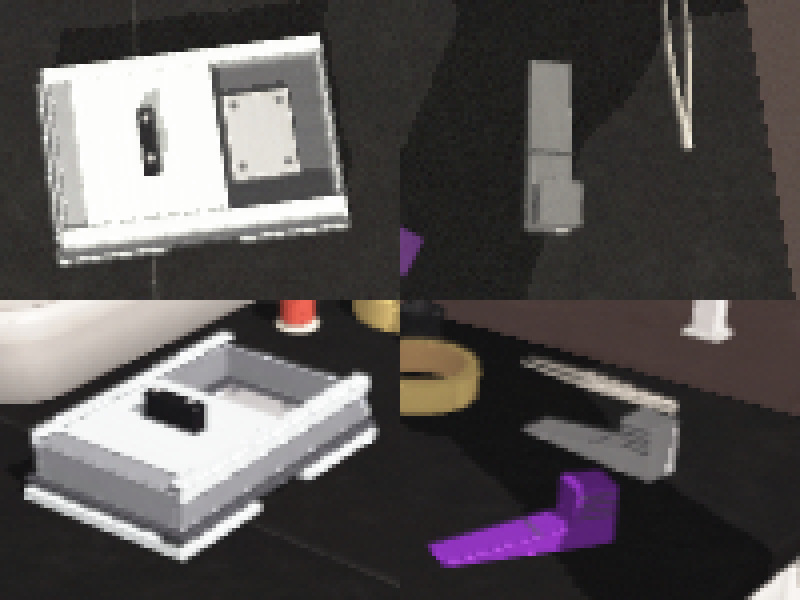

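```bash
python3 - <<'E'
from h import *
np.set_printoptions(precision=4,suppress=True)
t=r.camera_info("top");s=r.camera_info("scene")
A=lambda x,y:(205+x/4-.4,125+y/4-.4);B=lambda x,y:(325+(x-400)/4-.4,160+y/4-.4)
C=lambda x,y:(190+x/4-.4,165+(y-300)/4-.4);D=lambda x,y:(290+(x-400)/4-.4,145+(y-300)/4-.4)
print("handle",tri(t,A(149,139),s,C(176,410)))
print("railRL",tri(t,A(42,72),s,C(215,337)))  
print("wtip",tri(t,B(529,61),s,D(525,428)), onz(t,*B(529,61),.003),onz(t,*B(571,61),.003))
print("block top",[onz(t,*B(*p),.042)[:2] for p in((539,181),(583,180),(584,228),(540,229))])
print("block tri right-rear? ",tri(t,B(583,180),s,D(672,405)),tri(t,B(540,229),s,D(653,420)))
print("basefront",[onz(t,*A(*p),.007)[:2] for p in((58,265),(165,250),(240,240),(348,228))])
print("rails",[onz(t,*A(*p),.047)[:2] for p in((60,236),(348,212),(42,70),(320,35))])
print("handle ends top",[onz(t,*A(*p),.063)[:2] for p in((144,104),(151,175))])
E
```

```text
handle (array([0.6171, 0.0468, 0.0529]), np.float64(0.0020095609201593438))
railRL (array([0.6043, 0.0852, 0.1348]), np.float64(0.09019884128744246))
wtip (array([ 0.5596, -0.2704,  0.0023]), np.float64(0.002498110983829848)) [ 0.5605 -0.2696  0.003 ] [ 0.5581 -0.2989  0.003 ]
block top [array([ 0.4705, -0.2542]), array([ 0.4688, -0.2835]), array([ 0.4369, -0.2796]), array([ 0.4387, -0.2505])]
block tri right-rear?  (array([ 0.4601, -0.2876,  0.0433]), np.float64(0.019239486539941352)) (array([ 0.4396, -0.2471,  0.0506]), np.float64(0.004109680197839721))
basefront [array([0.5459, 0.1172]), array([0.5504, 0.0427]), array([ 0.5532, -0.0097]), array([ 0.5555, -0.0851])]
rails [array([0.5576, 0.1119]), array([ 0.5581, -0.0816]), array([0.6741, 0.1164]), array([ 0.6835, -0.0751])]
handle ends top [array([0.6396, 0.0488]), array([0.5904, 0.0479])]
```

>>> arm_command:
  moves: [0, 0, 0, 6, 0, 0, 0, 6, 0, 0, 0, 6, 1.8, -2.6, 0, 0, 1.8, -2.6, 0, 0, 1.8, -2.6, 0, 0, 1.8, -2.6, 0, 0, 1.8, -2.6, 0, 0, 1.8, -2.6, 0, 0, 1.8, -2.6, 0, 0, 1.8, -2.6, 0, 0, 1.8, -2.6, 0, 0]
  fingers: 50

```text
time: 1.1
ee_pos: [0.3682, -0.346, 0.2223]
eef_rot: [1.0, 0.018, -0.0, -0.0]
ft_force: [0.1, 0.1, -0.2]
width: 0.0441
grip_force: 0.0
```

>>> arm_command:
  moves: [1.7, -3.2, 0.3, 0, 1.7, -3.2, 0.3, 0, 1.7, -3.2, 0.3, 0, 1.7, -3.2, 0.3, 0, 1.7, -3.2, 0.3, 0, 1.7, -3.2, 0.3, 0, 1.7, -3.2, 0.3, 0, 1.7, -3.2, 0.3, 0, 1.7, -3.2, 0.3, 0, 1.7, -3.2, 0.3, 0, 1.7, -3.2, 0.3, 0, 1.7, -3.2, 0.3, 0]

```text
time: 2.1
ee_pos: [0.5583, 0.045, 0.1862]
eef_rot: [1.0, 0.018, -0.0, 0.0]
ft_force: [0.3, -0.4, 0.0]
width: 0.0436
grip_force: 0.0
```

```bash
python3 - <<'E'
from h import *
s=r.read_state();c=r.camera_info("wrist");im=r.camera("wrist")
print(s["time"],s["ee_pos"],R.from_quat(s["eef_rot"]).as_matrix()[:,0],s["ft_force"],c)
print(proj(c,[.617,.047,.053]))
np.save("w1.npy",im);save("w1.png",cv2.resize(im,(768,576)))
E
```

```text
2.1 [0.55826276 0.0450216  0.18615282] [ 9.99380257e-01  3.51992562e-02 -3.39421450e-04] [ 0.31021791 -0.4135147   0.02589441] {'fx': 339.93187730559197, 'fy': 339.93187730559197, 'cx': 252.71092832258913, 'cy': 193.11507610851996, 'origin': array([0.62975683, 0.04683489, 0.34888295]), 'attitude': array([-0.09542965,  0.09231629, -0.68812086,  0.71334464])}
(np.float64(252.1068364427299), np.float64(115.92251447397632))
```

View pics/w1.png

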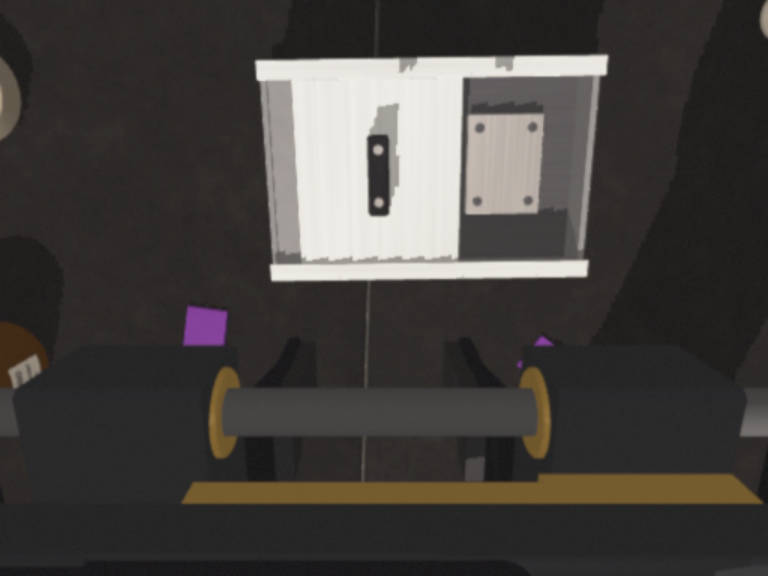

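The wrist view shows the handle at (378,176), the front rail from (271,278) to (588,274) and the rear rail from (257,62) to (606,57).

```bash
python3 - <<'E'
from h import *
np.set_printoptions(precision=4,suppress=True)
c=r.camera_info("wrist");P=lambda x,y,z:onz(c,x/1.5-.2,y/1.5-.2,z)
a,b=P(271,279,.045),P(588,275,.045);e,f=P(257,61,.047),P(606,56,.047)
print("front",a,b,(a+b)/2,np.arctan2(*((a-b)[:2]*[-1,1])));print("rear",e,f,(e+f)/2,np.arctan2(*((e-f)[:2]*[-1,1])))
print("handle",P(378,176,.063),P(378,136,.063),P(378,215,.063))
print("corner front l/r z.047",P(271,266,.047),P(588,262,.047))
print(tri(c,(378/1.5-.2,176/1.5-.2),r.camera_info("top"),(205+149/4-.4,125+139/4-.4)))
s=r.camera_info("scene");print(tri(c,(378/1.5-.2,176/1.5-.2),s,(190+176/4-.4,165+(395-300)/4-.4)))
E
```

```text
front [0.5523 0.1192 0.045 ] [ 0.5634 -0.0744  0.045 ] [0.5578 0.0224 0.045 ] 0.057361978407550356
rear [0.6753 0.1249 0.047 ] [ 0.6859 -0.0649  0.047 ] [0.6806 0.03   0.047 ] 0.05570768230635169
handle [0.6176 0.0561 0.063 ] [0.6385 0.057  0.063 ] [0.5964 0.0552 0.063 ]
corner front l/r z.047 [0.5609 0.1187 0.047 ] [ 0.5718 -0.0723  0.047 ]
(array([0.6173, 0.0518, 0.0555]), np.float64(0.008771320543194112))
(array([0.6148, 0.0533, 0.066 ]), np.float64(0.008120247669937316))
```

```bash
python3 - <<'E'
from h import *
np.set_printoptions(precision=4,suppress=True)
c={'fx': 339.93187730559197, 'fy': 339.93187730559197, 'cx': 252.71092832258913, 'cy': 193.11507610851996, 'origin': np.array([0.62975683, 0.04683489, 0.34888295]), 'attitude':np.array([-0.09542965,  0.09231629, -0.68812086,  0.71334464])}
P=lambda x,y,z:onz(c,x/1.5-.2,y/1.5-.2,z)
a,b=P(271,279,.045),P(588,275,.045);e,f=P(257,61,.047),P(606,56,.047)
print("front",a,b,(a+b)/2,np.arctan2(*((a-b)[:2]*[-1,1])));print("rear",e,f,(e+f)/2,np.arctan2(*((e-f)[:2]*[-1,1])))
print("handle",P(378,176,.063),P(378,136,.063),P(378,215,.063))
print(tri(c,(378/1.5-.2,176/1.5-.2),r.camera_info("top"),(205+149/4-.4,125+139/4-.4)))
s=r.camera_info("scene");print(tri(c,(378/1.5-.2,176/1.5-.2),s,(190+176/4-.4,165+(395-300)/4-.4)))
S=r.read_state();print(S["time"],S["ee_pos"],r.camera_info("wrist")["origin"])
E
```

```text
front [0.5515 0.1107 0.045 ] [ 0.561  -0.0834  0.045 ] [0.5562 0.0136 0.045 ] 0.04902741146132656
rear [0.6747 0.1155 0.047 ] [ 0.6841 -0.0748  0.047 ] [0.6794 0.0204 0.047 ] 0.04910064753343491
handle [0.6165 0.0472 0.063 ] [0.6374 0.048  0.063 ] [0.5952 0.0465 0.063 ]
(array([0.6163, 0.0473, 0.059 ]), np.float64(0.00016497994675896072))
(array([0.6161, 0.0468, 0.0634]), np.float64(0.0010592095073558216))
2.15 [0.5594 0.053  0.1856] [0.6308 0.0546 0.3484]
```

>>> arm_command:
  moves: [1.95, 0, 0, -0.8, 1.95, 0, 0, 0, 1.95, 0, 0, 0, 0, 0, 2.5, 0, 0, 0, 2.5, 0, 0, 0, 2.5, 0, 0, 0, 2.0, 0, 0, 0, 1.5, 0, 0, 0, 0, 0, 0, 0, 0, 0]

```text
time: 2.98
ee_pos: [0.6158, 0.046, 0.076]
eef_rot: [1.0, 0.025, -0.001, -0.0]
ft_force: [0.8, 0.4, 1.0]
width: 0.0439
grip_force: 0.0
```

>>> arm_command:
  moves: [0, 0, 1.5, 0, 0, 0, 1.1, 0, 0, 0, 0, 0, 0, 0, 0, 0]

```text
time: 3.32
ee_pos: [0.6163, 0.046, 0.0507]
eef_rot: [1.0, 0.025, -0.0, 0.0]
ft_force: [0.2, 0.1, 0.8]
width: 0.0439
grip_force: 0.0
```

>>> arm_command:
  moves: [0, 0, 0, 0, 0, 0, 0, 0, 0, 0, 0, 0, 0, 0, 0, 0, 0, 0, 0, 0, 0, 0, 0, 0]
  fingers: 0
  squeeze: 6

```text
time: 3.82
ee_pos: [0.6165, 0.0463, 0.0508]
eef_rot: [1.0, 0.025, 0.0, -0.0]
ft_force: [-0.2, -0.5, 0.8]
width: 0.0124
grip_force: 5.9
```

>>> arm_command:
  moves: [0, 0.6, 0, 0, 0, 1.0, 0, 0, 0, 1.2, 0, 0, 0, 1.2, 0, 0, 0, 1.2, 0, 0, 0, 1.2, 0, 0, 0, 1.0, 0, 0, 0, 0.8, 0, 0, 0, 0.5, 0, 0, 0, 0.3, 0, 0, 0, 0, 0, 0, 0, 0, 0, 0]

```text
time: 4.82
ee_pos: [0.6208, -0.0405, 0.0506]
eef_rot: [1.0, 0.026, 0.0, -0.002]
ft_force: [-0.5, 11.9, 2.1]
width: 0.0367
grip_force: 6.0
```

```bash
python3 - <<'E'
from h import *
s=r.read_state();c=r.camera_info("wrist");im=r.camera("wrist");t=r.camera("top");q=r.camera("scene")
print(s["time"],s["ee_pos"],s["ft_force"],s["width"],s["grip_force"])
def cr(im,x,y,w,h,k): return cv2.resize(im[y:y+h,x:x+w],(w*k,h*k),interpolation=cv2.INTER_NEAREST)
save("c2.png",np.vstack([np.hstack([cr(t,200,115,100,75,4),cr(q,190,160,100,75,4)]),np.hstack([cv2.resize(im,(400,300)),cr(im,180,180,100,75,4)])]))
E
```

```text
4.8167 [ 0.62082261 -0.04052014  0.05063284] [-0.53737752 11.88846224  2.12784712] 0.03671333983134947 6.007713228464127
```

View pics/c2.png

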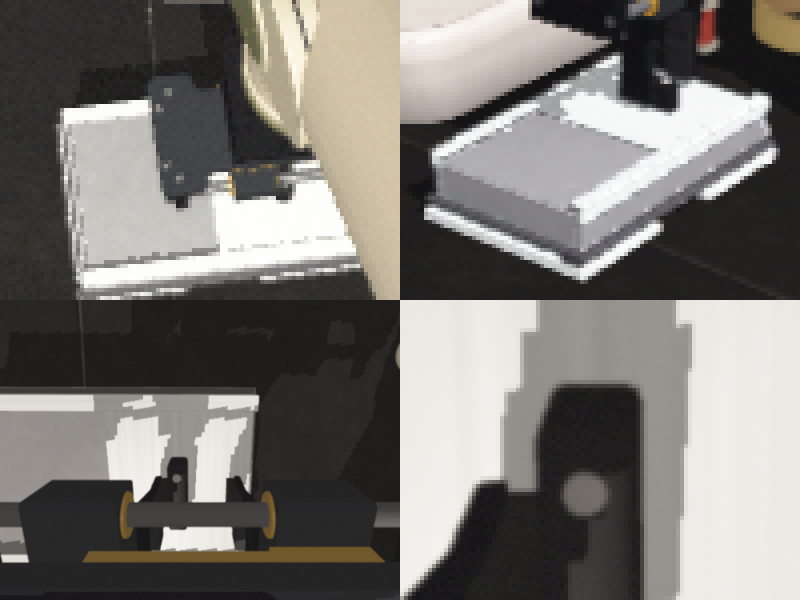

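The cover has moved most of the way and the handle now sits against the trailing finger. I'll measure how far it travelled from the cover's left edge, at (218,250) in the top crop, and from the handle in the wrist view.

```bash
python3 - <<'E'
from h import *
t=r.camera_info("top");c=r.camera_info("wrist")
p=onz(t,200+217/4-.4,115+235/4-.4,.043);print("cover L edge",p)
C=np.array([.618,.017]);y=np.array([-np.sin(.05),np.cos(.05)]);print("tray y",(p[:2]-C)@y)
h=onz(c,180+583/4-100-.4,180+(490-300)/4,.063);print("handle",h,(h[:2]-C)@y, (np.array([.6165,.047])-C)@y)
# same for original picture's cover right edge (parked)
q=onz(t,205+213/4-.4,125+140/4-.4,.043);print("parked R edge",(q[:2]-C)@y)
s=r.read_state();print(s["time"],s["ee_pos"],s["width"],s["ft_force"])
E
```

```text
cover L edge [0.57906691 0.01821304 0.043     ]
tray y 0.003157369780170922
handle [ 0.63378668 -0.02729282  0.063     ] -0.04502646998844324 0.030037476565755002
parked R edge -0.012703012980581184
4.9667 [ 0.62082702 -0.04012116  0.05065052] 0.03605188871913207 [-1.18727712 11.96283762  2.1494571 ]
```

>>> arm_command:
  moves: [0, 0, 0, 0, 0, 0, 0, 0, 0, 0, 0, 0, 0, 0, 0, 0, 0, 0, -1.0, 0, 0, 0, -2.5, 0, 0, 0, -3.0, 0, 0, 0, -3.0, 0, 0, 0, -2.5, 6.1, 0, 0, -2.0, 6.1]
  fingers: 60

```text
time: 5.8
ee_pos: [0.6213, -0.0442, 0.1939]
eef_rot: [0.996, -0.084, 0.001, 0.0]
ft_force: [0.2, -0.6, -0.1]
width: 0.0522
grip_force: 0.0
```

>>> arm_command:
  moves: [-2.1, 2.7, 0, 0, -2.1, 2.7, 0, 0, -2.1, 2.7, 0, 0, -2.1, 2.7, 0, 0, -2.1, 2.8, 0, 0, -2.1, 2.8, 0, 0, -2.1, 2.8, 0, 0, -2.1, 2.8, 0, 0, -2.1, 2.8, 0, 0, 0, 0, 0, 0, 0, 0, 0, 0, 0, 0, 0, 0]

```text
time: 6.8
ee_pos: [0.3944, -0.2576, 0.1912]
eef_rot: [0.997, -0.082, 0.0, 0.0]
ft_force: [0.5, 0.3, 0.3]
width: 0.0522
grip_force: 0.0
```

```bash
python3 - <<'E'
from h import *
s=r.read_state();c=r.camera_info("wrist");im=r.camera("wrist");t=r.camera("top")
import pickle;pickle.dump(c,open("c3.pkl","wb"))
print(s["time"],s["ee_pos"],R.from_quat(s["eef_rot"]).as_matrix()[:2,0],s["ft_force"])
def cr(im,x,y,w,h,k): return cv2.resize(im[y:y+h,x:x+w],(w*k,h*k),interpolation=cv2.INTER_NEAREST)
save("c3.png",np.vstack([cv2.resize(im[:260],(768,390)),np.hstack([cr(t,200,125,96,52,4),np.zeros((208,384,3),np.uint8)])]))
E
```

```text
6.8 [ 0.39436892 -0.25759185  0.19119688] [ 0.98665031 -0.16285072] [0.51162065 0.28010452 0.27258742]
```

View pics/c3.png

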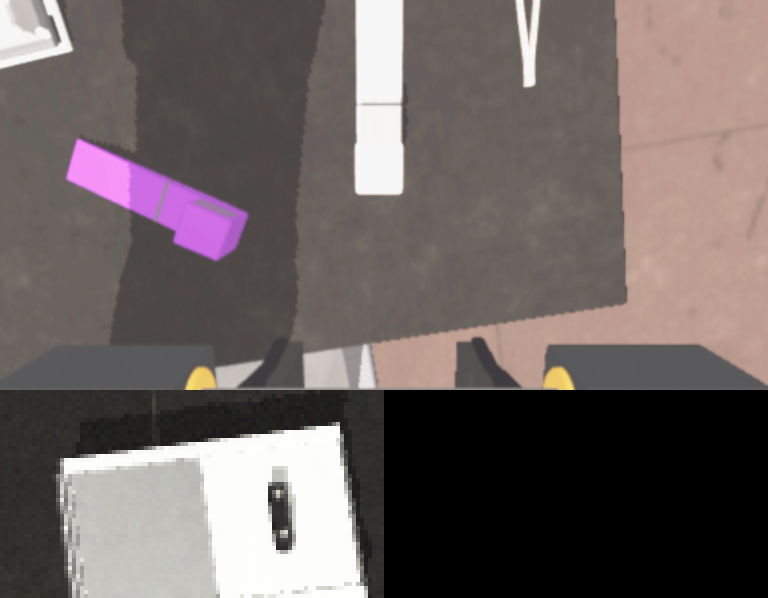

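The cover looks shut, with the handle at crop (282,515). The wedge block's top is centred at wrist (379,169), its edges run parallel to the tool's x, and the scribed line is at v=103.

```bash
python3 - <<'E'
from h import *
import pickle;c=pickle.load(open("c3.pkl","rb"));t=r.camera_info("top")
np.set_printoptions(precision=4,suppress=True)
P=lambda x,y,z:onz(c,x/1.5-.2,y/1.5-.2,z)
print("block",P(379,168.5,.042),[P(*q,.042)[:2] for q in((355,143),(404,143),(404,194),(355,194))])
print("tri",tri(c,(379/1.5-.2,168.5/1.5-.2),t,(325+161/4-.4,160+204/4-.4)))
print("line",P(379.5,103,.013));print("edge L",P(355.5,20,.005),P(403,20,.005))
C=np.array([.618,.017]);y=np.array([-np.sin(.05),np.cos(.05)])
h=onz(t,200+281/4-.4,125+125/4-.4,.06);print("handle",h,(h[:2]-C)@y)
e=onz(t,200+213/4-.4,125+150/4-.4,.043);print("coverL",(e[:2]-C)@y)
s=r.read_state();print(s["ee_pos"])
E
```

```text
block [ 0.4551 -0.2681  0.042 ] [array([ 0.4718, -0.2565]), array([ 0.4671, -0.2849]), array([ 0.4379, -0.2805]), array([ 0.4427, -0.2514])]
tri (array([ 0.4548, -0.2681,  0.0367]), np.float64(0.0003466982730818392))
line [ 0.4938 -0.2747  0.013 ]
edge L [ 0.5448 -0.268   0.005 ] [ 0.54   -0.2971  0.005 ]
handle [ 0.6195 -0.0281  0.06  ] -0.045110158102171304
coverL 0.001685691796729958
[ 0.3949 -0.2569  0.1909]
```

>>> arm_command:
  moves: [2.0, 0.1, 1.0, 0, 2.0, 0, 2.0, 0, 2.1, 0, 2.5, 0, 0, 0, 3.0, 0, 0, 0, 3.0, 0, 0, 0, 2.5, 0, 0, 0, 2.0, 0, 0, 0, 1.3, 0, 0, 0, 0.5, 0, 0, 0, 0, 0, 0, 0, 0, 0]

```text
time: 7.82
ee_pos: [0.4549, -0.2683, 0.0131]
eef_rot: [0.997, -0.081, 0.0, -0.0]
ft_force: [0.3, -0.2, 0.9]
width: 0.0525
grip_force: 0.0
```

>>> arm_command:
  moves: [0, 0, 0, 0, 0, 0, 0, 0, 0, 0, 0, 0, 0, 0, 0, 0, 0, 0, 0, 0, 0, 0, 0, 0]
  fingers: 0
  squeeze: 35

```text
time: 8.32
ee_pos: [0.4543, -0.2686, 0.013]
eef_rot: [0.997, -0.082, 0.0, 0.0]
ft_force: [-2.0, 1.4, 4.6]
width: 0.0276
grip_force: 34.9
```

>>> arm_command:
  moves: [0, 0, -1.0, 0, 0, 0, -2.0, 0, 0, 0, -2.0, 0, 0, 0, -2.0, -4, 0, 0, 0, -4, 0, 0, 0, -4.2, -0.3, -2.0, 0, 0, -0.3, -3.0, 0, 0, -0.3, -3.0, 0, 0, -0.3, -3.0, 0, 0, -0.3, -3.0, 0, 0, -0.3, -3.0, 0, 0]

```text
time: 9.32
ee_pos: [0.4269, -0.0985, 0.0829]
eef_rot: [1.0, 0.025, -0.0, 0.0]
ft_force: [0.9, 0.7, -2.6]
width: 0.0281
grip_force: 34.9
```

>>> arm_command:
  moves: [-0.3, -3.0, 0, 0, -0.3, -3.0, 0, 0, 0, -3.0, 0, 0, 0, -1.8, 0, 0, 0, 0, 0, 0, 0, 0, 0, 0, 0, 0, 0, 0]

```text
time: 9.9
ee_pos: [0.4163, 0.007, 0.0827]
eef_rot: [1.0, 0.025, -0.0, 0.0]
ft_force: [0.3, -0.5, -2.8]
width: 0.0279
grip_force: 34.9
```

```bash
python3 - <<'E'
from h import *
s=r.read_state();c=r.camera_info("wrist");im=r.camera("wrist");t=r.camera("top")
import pickle;pickle.dump(c,open("c4.pkl","wb"))
print(s["time"],s["ee_pos"],R.from_quat(s["eef_rot"]).as_matrix()[:2,0],s["ft_force"],s["width"])
def cr(im,x,y,w,h,k): return cv2.resize(im[y:y+h,x:x+w],(w*k,h*k),interpolation=cv2.INTER_NEAREST)
save("c4.png",np.vstack([cv2.resize(im[:260],(768,390)),np.hstack([cr(t,205,160,96,52,4),cr(r.camera("scene"),180,190,96,52,4)])]))
E
```

```text
9.9 [0.41625692 0.0070418  0.08270946] [0.99879215 0.04913489] [ 0.29829097 -0.47235637 -2.75865044] 0.027852884480928118
```

View pics/c4.png

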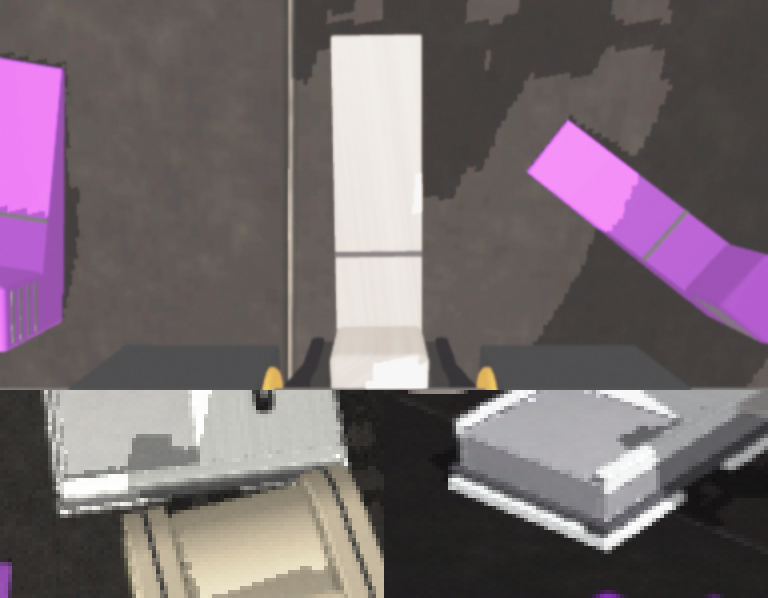

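```bash
python3 - <<'E'
from h import *
import pickle;c=pickle.load(open("c4.pkl","rb"));t=r.camera_info("top");s=r.camera_info("scene")
np.set_printoptions(precision=4,suppress=True)
P=lambda x,y,z:onz(c,x/1.5-.2,y/1.5-.2,z)
a,b=P(376.5,35.5,.0727),P(378.5,253,.0827);print("tip",a,"line",b,"yaw",np.arctan2(*(a-b)[[1,0]]))
A=lambda x,y:(205+x/4-.4,125+y/4-.4);C=lambda x,y:(190+x/4-.4,165+(y-300)/4-.4)
print(tri(t,A(165,250),s,C(261,506)),tri(t,A(240,240),s,C(302,477)))
print(onz(s,*C(261,506),.007),onz(s,*C(302,477),.007),onz(s,*C(183,558),.0035))
S=r.read_state();print(S["time"],S["ee_pos"])
E
```

```text
tip [0.522  0.0125 0.0727] line [0.4557 0.0086 0.0827] yaw 0.05897404876015014
(array([0.5502, 0.0424, 0.0052]), np.float64(0.0012182219889994889)) (array([ 0.5558, -0.0088,  0.0023]), np.float64(0.0038622790774024145))
[0.5476 0.0446 0.007 ] [ 0.5521 -0.0013  0.007 ] [0.5462 0.1179 0.0035]
10.05 [0.4163 0.0068 0.0825]
```

>>> arm_command:
  moves: [0, -0.2, 1.5, 0, 0, 0, 2.0, 0, 0, 0, 2.0, 0, 0, 0, 1.0, 0, 0, 0, 0.4, 0, 0, 0, 0, 0, 0, 0, 0, 0]

```text
time: 10.63
ee_pos: [0.4166, 0.0096, 0.014]
eef_rot: [1.0, 0.025, 0.0, -0.0]
ft_force: [0.1, -0.3, -1.8]
width: 0.0277
grip_force: 35.0
```

>>> arm_command:
  moves: [0, 0, 0.12, 0, 0, 0, 0, 0, 0, 0, 0, 0]

```text
time: 10.88
ee_pos: [0.4166, 0.0097, 0.0126]
eef_rot: [1.0, 0.025, 0.0, 0.0]
ft_force: [0.6, -0.7, -2.4]
width: 0.0274
grip_force: 35.0
```

>>> arm_command:
  moves: [0, 0, 0.1, 0, 0, 0, 0, 0, 0, 0, 0, 0]

```text
time: 11.13
ee_pos: [0.4166, 0.0096, 0.0126]
eef_rot: [1.0, 0.025, 0.0, 0.001]
ft_force: [-7.9, -1.2, 19.4]
width: 0.0277
grip_force: 35.0
```

>>> arm_command:
  moves: [0.5, 0, -0.07, 0, 1.0, 0, 0, 0, 1.5, 0, 0, 0, 1.5, 0, 0, 0, 1.5, 0, 0, 0, 0.7, 0, 0, 0, 0.3, 0, 0, 0, 0, 0, 0, 0, 0, 0, 0, 0]

```text
time: 11.88
ee_pos: [0.4865, 0.0134, 0.0126]
eef_rot: [1.0, 0.025, 0.0, 0.0]
ft_force: [-1.6, -0.4, 6.3]
width: 0.0277
grip_force: 35.0
```

Next, the slow push: contact should come near x = 0.494 and the 3 mm lift near x = 0.514.

>>> arm_command:
  moves: [0.3, 0, 0, 0, 0.3, 0, 0, 0, 0.3, 0, 0, 0, 0.3, 0, 0, 0, 0, 0, 0, 0, 0, 0, 0, 0]

```text
time: 12.38
ee_pos: [0.4958, 0.0137, 0.0126]
eef_rot: [1.0, 0.025, -0.002, 0.001]
ft_force: [-17.1, -1.3, 23.0]
width: 0.028
grip_force: 35.0
```

>>> arm_command:
  moves: [0.3, 0, 0, 0, 0.3, 0, 0, 0, 0.3, 0, 0, 0, 0.3, 0, 0, 0, 0.3, 0, 0, 0, 0, 0, 0, 0, 0, 0, 0, 0]

```text
time: 12.97
ee_pos: [0.5109, 0.0145, 0.0126]
eef_rot: [1.0, 0.025, -0.002, 0.001]
ft_force: [-15.5, -1.0, 20.4]
width: 0.0275
grip_force: 35.0
```

```bash
python3 - <<'E'
from h import *
s=r.read_state();c=r.camera_info("wrist");im=r.camera("wrist");t=r.camera("top");q=r.camera("scene")
import pickle;pickle.dump(c,open("c5.pkl","wb"))
print(s["time"],s["ee_pos"],s["ft_force"],s["torque"])
def cr(im,x,y,w,h,k): return cv2.resize(im[y:y+h,x:x+w],(w*k,h*k),interpolation=cv2.INTER_NEAREST)
save("c5.png",np.vstack([cv2.resize(im[180:310,120:376],(768,390)),np.hstack([cr(t,205,160,96,52,4),cr(q,180,180,96,52,4)])]))
E
```

```text
12.9667 [0.51086354 0.01450188 0.01255873] [-15.54532431  -1.0441165   20.43921572] [-0.01358785  3.51410469  0.06002419]
```

View pics/c5.png

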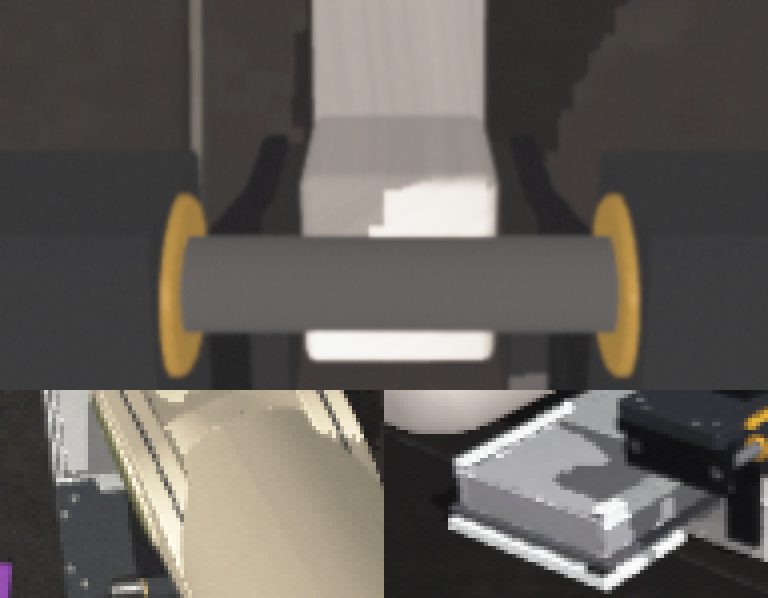

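```bash
python3 - <<'E'
from h import *
c=r.camera_info("wrist");im=r.camera("wrist");q=r.camera("scene")
import pickle;pickle.dump(c,open("c6.pkl","wb"))
def cr(im,x,y,w,h,k): return cv2.resize(im[y:y+h,x:x+w],(w*k,h*k),interpolation=cv2.INTER_CUBIC)
A=cr(im,156,60,200,145,4);B=np.hstack([cr(q,185,210,100,0+1,1)]) if 0 else None
save("c6.png",A);np.save("s6.npy",q)
s=r.read_state();print(s["time"],s["ee_pos"],s["ft_force"])
# tray front-left rail corner motion in the scene: compare with start by template match
g=lambda x:cv2.cvtColor(x,cv2.COLOR_RGB2GRAY)
o=np.load("scene.npy")
for n,(x,y,w,h) in {"front-left rail end":(226,205,18,14),"rear-left rail":(196,197,14,12),"base front-left":(222,216,20,16)}.items():
    T=cv2.resize(g(o)[y:y+h,x:x+w],None,fx=8,fy=8,interpolation=cv2.INTER_CUBIC);S=cv2.resize(g(q)[y-6:y+h+6,x-6:x+w+6],None,fx=8,fy=8,interpolation=cv2.INTER_CUBIC)
    _,m,_,l=cv2.minMaxLoc(cv2.matchTemplate(S,T,cv2.TM_CCOEFF_NORMED));print(n,(l[0]-48)/8,(l[1]-48)/8,m)
E
```

```text
13.2167 [0.51086979 0.01447583 0.01256636] [-15.2404462   -0.84722049  20.53356512]
front-left rail end -1.75 2.625 0.740138828754425
rear-left rail -0.25 -0.25 0.9425488710403442
base front-left -0.125 -0.125 0.9744983911514282
```

View pics/c6.png

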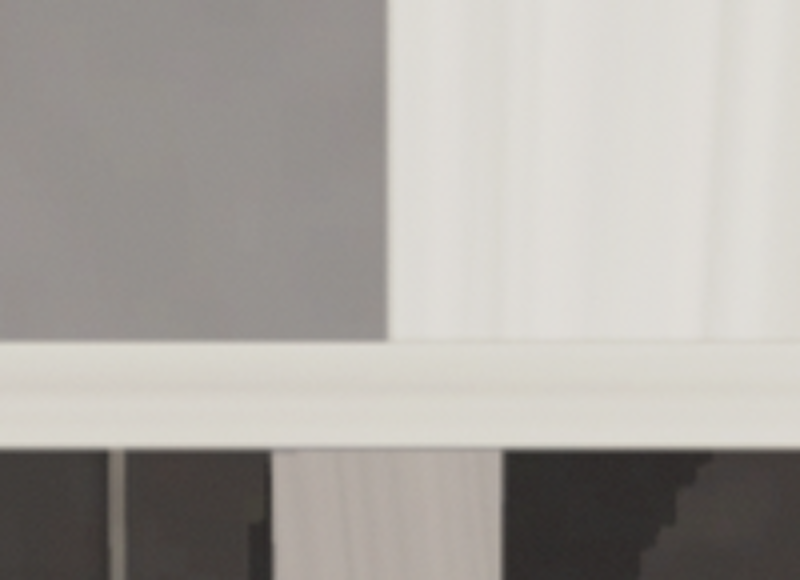

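```bash
python3 - <<'E'
from h import *
import pickle;c=pickle.load(open("c6.pkl","rb"));np.set_printoptions(precision=4,suppress=True)
print(c["origin"]);v=60+448/4-.4;u=156+385/4
for z in(.013,.037,.045,.050):print(z,onz(c,u,v,z))
X=np.array([np.cos(.05),np.sin(.05)]);L=np.append(np.array([.5109,.0145])+.038*X,.013);print("line at",L,proj(c,L))
# sharper check of the lift: sub-pixel rail edges at tray's front-left corner column, scene camera
s=r.camera_info("scene");o=np.load("scene.npy").astype(int);q=np.load("s6.npy").astype(int)
for x in(212,216,220,224,228,231):
    print(x,[(int(k),int(m)) for k,m in zip(o[196:226,x].mean(1),q[196:226,x].mean(1))])
E
```

```text
[0.583  0.0176 0.175 ]
0.013 [0.5489 0.016  0.013 ]
0.037 [0.554  0.0162 0.037 ]
0.045 [0.5557 0.0163 0.045 ]
0.05 [0.5567 0.0163 0.05  ]
line at [0.5489 0.0164 0.013 ] (np.float64(251.33613782309126), np.float64(171.70540790597357))
212 [(247, 172), (246, 173), (247, 175), (247, 174), (216, 176), (168, 175), (174, 174), (176, 173), (175, 157), (167, 172), (134, 129), (128, 129), (127, 128), (127, 127), (126, 126), (125, 128), (126, 129), (121, 129), (97, 94), (84, 74), (88, 91), (177, 176), (245, 245), (204, 206), (198, 199), (54, 56), (33, 34), (33, 34), (33, 34), (33, 35)]
216 [(246, 172), (247, 173), (246, 172), (246, 175), (247, 174), (242, 175), (160, 178), (178, 177), (176, 176), (176, 181), (173, 177), (156, 135), (129, 130), (128, 128), (127, 129), (127, 128), (127, 128), (127, 129), (125, 133), (113, 100), (95, 92), (76, 77), (137, 133), (245, 220), (227, 228), (207, 208), (191, 192), (37, 37), (34, 35), (36, 36)]
220 [(247, 171), (246, 172), (246, 174), (247, 174), (246, 174), (247, 174), (246, 175), (214, 174), (175, 174), (177, 177), (178, 177), (176, 173), (169, 157), (
[... 559 characters left out ...]
[(246, 174), (247, 173), (247, 165), (247, 97), (247, 97), (247, 98), (247, 98), (246, 100), (246, 99), (245, 115), (211, 176), (178, 178), (179, 178), (178, 178), (178, 168), (172, 149), (136, 131), (129, 131), (129, 130), (128, 132), (129, 131), (130, 130), (129, 127), (125, 112), (99, 95), (94, 77), (88, 100), (188, 189), (245, 245), (214, 216)]
231 [(175, 175), (246, 174), (247, 165), (247, 99), (247, 97), (247, 98), (247, 99), (248, 99), (246, 99), (246, 101), (246, 116), (218, 179), (170, 177), (179, 178), (181, 175), (180, 144), (145, 157), (138, 131), (130, 131), (130, 130), (128, 130), (130, 130), (128, 130), (128, 130), (127, 127), (112, 96), (93, 75), (64, 72), (53, 33), (90, 92)]
```

The rail's front edge at row 448 and the shift of the tray side in the scene view both put the lift at about 2 to 2.5 mm. I'll push 4 mm more to reach the nominal 3 mm.

>>> arm_command:
  moves: [0.2, 0, 0, 0, 0.2, 0, 0, 0, 0, 0, 0, 0, 0, 0, 0, 0, 0, 0, 0, 0, 0, 0, 0, 0]

```text
time: 13.72
ee_pos: [0.5146, 0.0147, 0.0126]
eef_rot: [1.0, 0.025, -0.003, 0.001]
ft_force: [-16.3, -0.5, 21.0]
width: 0.0278
grip_force: 35.0
```

```bash
python3 - <<'E'
from h import *
s=r.read_state();print(s["time"],s["ee_pos"],s["ft_force"],s["width"],s["grip_force"])
o=np.load("scene.npy").mean(2);q=r.camera("scene").astype(float).mean(2)
t=r.camera_info("scene")
def edge(im,x,a=200,b=226): # tray side (bright ~128) to dark gap: 110 crossing above the base rim
    col=im[a:b,x]; i=[k for k in range(len(col)-1) if col[k]>=112>col[k+1] and col[max(0,k-3)]<150 and col[max(0,k-3)]>110]
    return a+i[0]+(col[i[0]]-112)/(col[i[0]]-col[i[0]+1]) if i else None
for x in(200,206,212,218,224,228,231):
    print(x,edge(o,x),edge(q,x))
p=proj(t,[.553,.115,.012]);p2=proj(t,[.553,.115,.015]);print("px per 3mm",p,p2)
E
```

```text
13.7167 [0.51460422 0.01467679 0.01255434] [-16.27543934  -0.53407102  20.95223684] 0.027842009391455255 34.989049010910094
200 208.7173913043478 208.525
206 211.43478260869566 210.7659574468085
212 213.38571428571427 212.97674418604652
218 215.62264150943398 215.55263157894737
224 218.47727272727272 217.34567901234567
228 219.5064935064935 219.0
231 221.0 220.0952380952381
px per 3mm (np.float64(233.98404147791646), np.float64(224.61325106781896)) (np.float64(233.95080272456107), np.float64(223.52375860149056))
```

```bash
python3 -c "
from bench import r
print(r.close_job())"
```

```text
the job is handed in; nothing more can be done
None
```

The job is handed in: the cover is shut, and the gripped steel wedge lies flat under the middle of the tray's front edge, which is up about 3 mm by my camera measurements; no verdict came back, and I did not re-measure the jar, beaker and tape roll afterwards.

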